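Put the end mills back in the rack in order of size

ROBOT

A 6-joint arm with a two-finger parallel gripper is mounted at the origin on a cart in front of the work surface, level with it; the furniture and walls round the work are solid. World frame = base frame: x ahead of the robot, y to its left, z up, the work surface at z = 0. Lengths are in mm, angles in degrees, forces in N, time in s.
With the tool pointing down it reaches from about 300 to 850 mm from the base axis. Payload 4.2 kg.
Tool frame: the origin (TCP) lies on the centre line of the jaws, within the pads' length; the fingertips stand 11 mm ahead of it and the grasp point (between the pads) lies 8 mm behind it; z points along the fingers, y is the line along which they close (so a half turn about z gives the same grasp; the last joint's range is limited). The gripper opens to 91 mm and grips with 3 to 60 N. Pads are 32 mm wide; open, the fingers measure 118 mm over their backs; the gripper's body (76 mm by 178 mm) begins 60 mm behind the grasp point.
Start: joints at [-78.323, 18.312, 89.639, -0, 72.044, -1.146], TCP at [127.616, -560.678, 192.676] pointing down, gripper open.
Joint ranges: [-177.97, 177.97], [-48.28, 115.42], [12.27, 149.76], [-77.06, 257.06], [2.81, 150.46], [-146.56, 146.56]. Speed limits (degrees/s): [147.25, 147.25, 180, 180, 180, 180].

INTERFACE

Orientations are given as [roll, pitch, yaw] about the fixed x, y, z axes, in that order (R = Rz(yaw) Ry(pitch) Rx(roll)).
In Python, from workcell import env, grab_frame, camera_model, models gives the robot as it stands.
- The arm moves only by the shell command python3 -m crank 'ROWS' [FORCE]. ROWS is text: rows parted by semicolons, each of 7 numbers parted by spaces: the closure, from -1 (fully open) to 1 (shut), so that 0 is half open, then the shift along the tool's x, y, z in mm, then the turn, a rotation vector about the tool's x, y, z in degrees. A call has 1 to 10 rows; each row shifts and turns the commanded pose from where the row before left it, along the tool's axes as they then stand; what a row does not reach is not made up. A row lasts 1/8 s, in which the tool goes at most 62.5 mm and 10.7 degrees, less where a joint would pass 70% of its speed; a pose out of reach is approached as far as the arm can. A call is refused whole if a number of a shift passes 62.5 or a number of a turn 10.7, either way. A call with a gripper value outside its range is refused whole. The fingers move at their own pace and stop on an object; FORCE is the grip in N (left out, the last holds). Time passes only in rows, so rows that do not move let the fingers close. It gives the time, the measured TCP pose, the force, the opening and the grip force at its end, in the units of the state.
- env.state(): the state, without advancing time (a new reading comes with each control period).
- grab_frame(name): name is "scene" or "top" or "wrist"; returns the picture (384x512x3 uint8, blue, green, red); there is no depth.
- camera_model(name): a dict with "K" (3x3 intrinsics, pixels), "R" (3x3) and "t" (3): a world point X has camera coordinates R X + t; the wrist camera has in their place "mount" (4x4, takes a point from camera to tool coordinates, whose origin is the TCP and whose axes are the flange's). Camera axes: x right, y down, z forward; pixel columns grow to the right and rows downward; lengths in mm; the calibration is good to about 2 mm. The wrist camera is an equidistant fisheye: a pixel r from the principal point sees the ray r / f radians off the axis. A picture is of the moment at which its call begins: read the wrist's pose just before it. camera_model takes no time and is no camera call.
- env.job_done(): hands the job in; it is judged then, once.
Trained networks look in the newest picture that a camera, given by its name, has taken for a name from the list of things; names that differ only in an ending like _2 or _b are one class to them, and where a whole thing is asked for, a point or a joint stands for the part that bears it (a point fixed in the world has none). Each returns a list of dicts, best first, with "p" (0 to 1); they miss things now and then, are a little off and sometimes report something else, mostly with a low value. They report only what shows in the picture. A call takes as long as a camera call.
- models.search_frame(name, camera): "point" ([x, y, z] in mm, in world coordinates, good to about 4 mm: the middle of the surface that is visible of it).
The state is a dict: "time_s": time; "qpos": joint angles; "qvel": joint speeds; "effort": joint torques, N m; "ee_pos": TCP position; "ee_rot": TCP orientation; "force": force on the tool from outside, world axes, zero at the start; "torque": the same for the moment, N m; "gripper_width": finger opening in mm; "gripper_force": force on a finger pad.
Only numpy, scipy, OpenCV 4.12 (cv2) and the standard library are available. Lean on these libraries where they do the work, as an engineer would, in place of code of your own. Each camera call takes 0.05 s, during which the arm holds its last target. There are 200 camera calls.

TASK

Lay the three end mills from the bench into the three empty grooves of the wooden rack, so that the row of five runs in order of thickness between the thinnest and the thickest, which are already in the end grooves and must stay where they are. Each mill lies fully down in its groove, centred across the two boards, with its cutting end to the back like those two.

Things in the scene. Friction and masses are not known exactly. Their poses are not given: they have to be found in the camera images.
- mill_12_center (a point): Centre (half-way along, on the axis) of the end mill of 12 mm diameter: a round steel cutter 110 mm long, as thick all along, with a plain bright shank and, over 53 mm at the other end, darker spiral flutes (the cutting end). Its x axis runs along the mill towards the cutting end. About 0.09 kg; the thinnest of the five; it already lies in one END groove of the rack (either end) and stays there.
- mill_16_center (a point): Centre (half-way along, on the axis) of the end mill of 16 mm diameter: a round steel cutter 123 mm long, as thick all along, with a plain bright shank and, over 63 mm at the other end, darker spiral flutes (the cutting end). Its x axis runs along the mill towards the cutting end. About 0.17 kg; at the start it lies flat on the bench.
- mill_20_center (a point): Centre (half-way along, on the axis) of the end mill of 20 mm diameter: a round steel cutter 141 mm long, as thick all along, with a plain bright shank and, over 75 mm at the other end, darker spiral flutes (the cutting end). Its x axis runs along the mill towards the cutting end. About 0.30 kg; at the start it lies flat on the bench.
- mill_25_center (a point): Centre (half-way along, on the axis) of the end mill of 25 mm diameter: a round steel cutter 166 mm long, as thick all along, with a plain bright shank and, over 90 mm at the other end, darker spiral flutes (the cutting end). Its x axis runs along the mill towards the cutting end. About 0.54 kg; at the start it lies flat on the bench.
- mill_32_center (a point): Centre (half-way along, on the axis) of the end mill of 32 mm diameter: a round steel cutter 186 mm long, as thick all along, with a plain bright shank and, over 106 mm at the other end, darker spiral flutes (the cutting end). Its x axis runs along the mill towards the cutting end. About 1.0 kg; the thickest of the five; it already lies in the other END groove of the rack and stays there.
- groove_left (a point): Left-hand (seen from the robot) of the three empty inner grooves of the rack: the bottom of its V notches (30 mm above the bench), half-way between the two notched boards; x axis along the groove from the near to the far board, y along the row to the left, z up. The left end groove, occupied, is 70 mm to its left.
- groove_middle (a point): Middle groove of the rack: the bottom of its V notches (30 mm above the bench), half-way between the two notched boards; x axis along the groove from the near to the far board, y along the row to the left, z up. 70 mm from the grooves beside it. A mill lying home has its axis 0.707 of its diameter above this point.
- groove_right (a point): Right-hand of the three empty inner grooves of the rack: the bottom of its V notches (30 mm above the bench), half-way between the two notched boards; x axis along the groove from the near to the far board, y along the row to the left, z up. The right end groove, occupied, is 70 mm to its right.
- rack_back (a point): Middle of the far board of the fixed rack, 38 mm behind groove_middle, same axes. Two upright beech boards (344 x 14 x 45 mm high, 62 mm apart) each have five V notches, 90 degrees, 30 mm wide, 15 mm deep. A mill lies across both boards; fingers go down beside it in the gap. Two steel flats join the boards low down (9 mm high), 105 mm left and right of the middle.

How it is judged:
By the outcome, as a careful person would: the job done as asked, in the order asked, and still so for the second after the job is handed in, with the robot touching nothing.
It also fails if it takes over 83 s, if anything falls off the work surface, if the arm or the gripper's body presses on something with over 40 N, if the wrist force passes 120 N, or if a joint passes its speed limit or range.

## Working session

There is one attempt and no reset: what is moved stays moved. The work goes in short steps, Python scripts to look and compute and a shell command to move; the robot and the scene stay as the last step left them, time stands still between calls to the robot, and variables do not carry over. Pictures are saved under pics/ and viewed, at most 14 in all, crops included, and the job is handed in when it is done.

```bash
mkdir -p pics
cat > h.py <<'E'
import numpy as np, cv2
from workcell import env, grab_frame, camera_model, models
from scipy.spatial.transform import Rotation as Ro
def ray2plane(cam,u,v,z):
    m=camera_model(cam);K,R,t=[np.array(m[k],float) for k in('K','R','t')]
    d=R.T@np.linalg.inv(K)@np.array([u,v,1.]);c=-R.T@t.ravel()
    return c+d*(z-c[2])/d[2]
E
python3 - <<'E'
from h import *
for c in('top','scene'):
    im=grab_frame(c);cv2.imwrite(f'pics/{c}0.png',cv2.resize(im,(800,600),interpolation=cv2.INTER_CUBIC))
    for n in ['mill_12_center','mill_16_center','mill_20_center','mill_25_center','mill_32_center','groove_left','groove_middle','groove_right','rack_back']:
        r=models.search_frame(n,c);print(c,n,[(np.round(q['point']).tolist(),round(q['p'],2)) for q in r[:2]])
s=env.state();print({k:np.round(v,2) for k,v in s.items()})
E
```

```text
top mill_12_center [([587.0, 320.0, 42.0], 0.51)]
top mill_16_center [([544.0, -106.0, 16.0], 0.66)]
top mill_20_center [([507.0, -228.0, 15.0], 0.9)]
top mill_25_center [([485.0, -364.0, 21.0], 0.92)]
top mill_32_center []
top groove_left [([607.0, 185.0, 38.0], 0.98), ([485.0, -366.0, 18.0], 0.51)]
top groove_middle [([610.0, 192.0, 36.0], 0.94)]
top groove_right [([608.0, 189.0, 35.0], 0.78)]
top rack_back [([611.0, 189.0, 34.0], 0.65)]
scene mill_12_center []
scene mill_16_center [([532.0, -110.0, 10.0], 0.53)]
scene mill_20_center [([501.0, -226.0, 16.0], 0.59)]
scene mill_25_center [([474.0, -365.0, 21.0], 0.69)]
scene mill_32_center [([585.0, 45.0, 59.0], 0.75), ([535.0, -108.0, 13.0], 0.37)]
scene groove_left [([625.0, 145.0, 24.0], 0.62)]
scene groove_middle [([622.0, 144.0, 28.0], 0.94)]
scene groove_right [([624.0, 149.0, 27.0], 0.67)]
scene rack_back [([622.0, 144.0, 29.0], 0.94)]
{'time_s': np.float64(1.0), 'qpos': array([-78.32,  18.31,  89.64,  -0.  ,  72.04,  -1.15]), 'qvel': array([ 0.01, -0.06,  0.01, -0.12, -0.11,  0.05]), 'effort': array([-0.000e+00, -4.124e+01, -2.322e+01,  7.000e-02,  4.000e-02,
        0.000e+00]), 'ee_pos': array([ 127.63, -560.68,  192.69]), 'ee_rot': array([179.99,   0.  ,  12.83]), 'force': array([-0.33,  0.17, -0.11]), 'torque': array([-0.03,  0.05,  0.01]), 'gripper_force': np.float64(0.0), 'gripper_width': np.float64(91.55)}
```

View pics/top0.png

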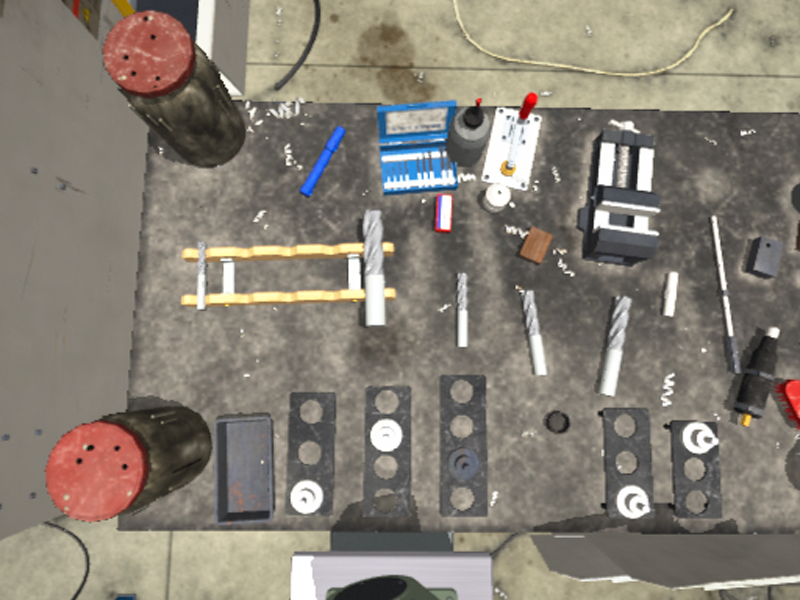

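View pics/scene0.png

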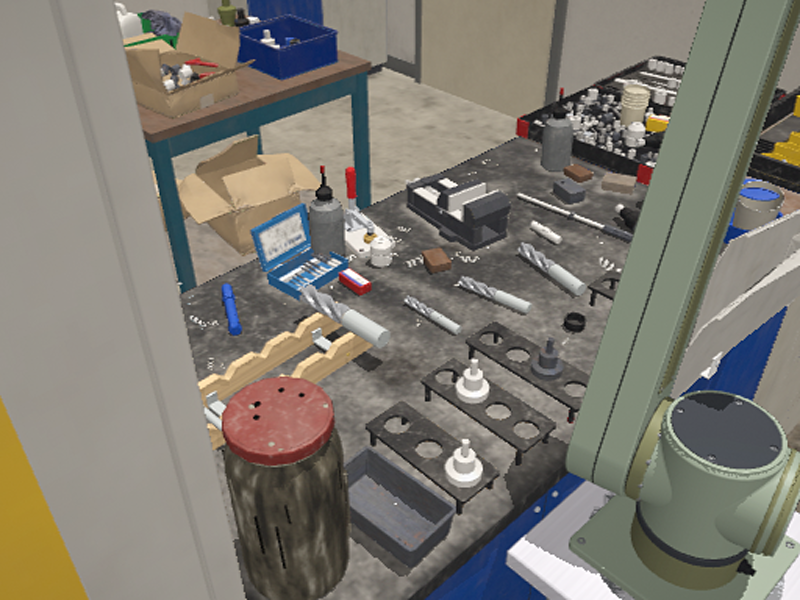

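Top view (800×600): the 12 mm mill lies in the left end groove (202,275) and the 32 mm in the right (374,268). On the bench are the 16 (461,310), 20 (534,333) and 25 (615,346), all with flutes to the back. So 16 goes left, 20 middle, 25 right.

Run:
```python
from h import *
P=lambda u,v,z:ray2plane('top',u*.64,v*.64,z)
for n,a,b,z in [('16',(461,273),(462,347),8),('20',(526,291),(541,375),10),('25',(623,297),(608,395),12.5),('12',(202,243),(202,309),38.5),('32',(373,211),(375,325),52.6)]:
    A,B=P(*a,z),P(*b,z);d=A-B
    print(n,np.round((A+B)/2,1),'len',round(np.linalg.norm(d)),'yaw',round(np.degrees(np.arctan2(d[1],d[0])),1))
for p in [(183,253),(393,247),(183,300),(395,294)]: print(np.round(P(*p,45),1))
m=camera_model('wrist');print(m)
```

```text
16 [ 545.1 -109.2    8. ] len 125 yaw 0.7
20 [ 508.1 -229.3   10. ] len 142 yaw 9.1
25 [ 488.3 -366.    12.5] len 166 yaw -11.0
12 [591.  316.2  38.5] len 109 yaw 3.5
32 [606.9  37.3  52.6] len 187 yaw 2.1
[626.7 346.8  45. ]
[642.3   7.2  45. ]
[550.1 341.7  45. ]
[564.8   2.8  45. ]
{'K': array([[297.31863964,   0.        , 254.58500595],
       [  0.        , 297.31863964, 188.47155297],
       [  0.        ,   0.        ,   1.        ]]), 'mount': array([[ 1.58660103e-03, -9.58571070e-01, -2.84849060e-01,
         8.01225862e+01],
       [ 9.99998187e-01,  1.22086350e-03,  1.46152394e-03,
        -2.77513604e-01],
       [-1.05321274e-03, -2.84850862e-01,  9.58571269e-01,
        -1.90830001e+02],
       [ 0.00000000e+00,  0.00000000e+00,  0.00000000e+00,
         1.00000000e+00]])}
```

```bash
cat >> h.py <<'E'
def go(x,y,z,yaw):
    s=env.state();p=s['ee_pos'];w=np.radians(s['ee_rot'][2]);d=np.array([x,y,z])-p
    c,q=np.cos(w),np.sin(w)
    print('shift',np.round([c*d[0]+q*d[1],q*d[0]-c*d[1],-d[2]],1),'turnz',round(s['ee_rot'][2]-yaw,1),'rot',np.round(s['ee_rot'],1),'pos',np.round(p,1),'t',round(s['time_s'],2),'F',np.round(s['force'],1))
E
python3 -c "
from h import *
go(488,-366,180,-11)"
```

```text
shift [ 394.6 -109.8   12.7] turnz 23.8 rot [180.    0.   12.8] pos [ 127.6 -560.7  192.7] t 1.0 F [-0.3  0.2 -0.1]
```

```bash
python3 -m crank '-1 56.4 -15.7 0 0 0 0;-1 56.4 -15.7 0 0 0 0;-1 56.4 -15.7 0 0 0 0;-1 56.4 -15.7 0 0 0 0;-1 56.4 -15.7 0 0 0 0;-1 56.4 -15.7 0 0 0 0;-1 56.4 -15.7 0 0 0 0;-1 0 0 6 0 0 8;-1 0 0 6 0 0 8;-1 0 0 0 0 0 7.8' 40
cat >> h.py <<'E'
def wproj(X,s):
    m=camera_model('wrist');M=np.array(m['mount']);K=np.array(m['K'])
    R=Ro.from_euler('xyz',s['ee_rot'],degrees=True).as_matrix()
    c=M[:3,:3].T@(R.T@(np.array(X)-s['ee_pos'])-M[:3,3]);r=np.hypot(c[0],c[1]);th=np.arctan2(r,c[2])
    return K[0,0]*th*c[:2]/r+K[:2,2]
def wray(u,v,z,s):
    m=camera_model('wrist');M=np.array(m['mount']);K=np.array(m['K'])
    R=Ro.from_euler('xyz',s['ee_rot'],degrees=True).as_matrix()
    q=(np.array([u,v])-K[:2,2])/K[0,0];th=np.linalg.norm(q);d=np.r_[np.sin(th)*q/th,np.cos(th)]
    d=R@(M[:3,:3]@d);o=s['ee_pos']+R@M[:3,3]
    return o+d*(z-o[2])/d[2]
def look(name):
    s=env.state();im=grab_frame('wrist');cv2.imwrite('pics/'+name,cv2.resize(im,(800,600),interpolation=cv2.INTER_CUBIC));np.save('pics/'+name+'.npy',s,allow_pickle=True);return s,im
def ends(name,a,b,z):
    s=np.load('pics/'+name+'.npy',allow_pickle=True).item()
    A,B=wray(a[0]*.64,a[1]*.64,z,s),wray(b[0]*.64,b[1]*.64,z,s);d=A-B
    print(np.round((A+B)/2,1),'len',round(np.linalg.norm(d),1),'yaw',round(np.degrees(np.arctan2(d[1],d[0])),2))
E
sleep 0; python3 -c "
from h import *
look('w25.png');go(488,-366,180,-11)"
```

```text
time_s: 2.25
ee_pos: [488.2, -365.4, 179.9]
ee_rot: [-180.0, 0.1, -11.2]
force: [0.4, -0.5, 0.6]
gripper_width: 91.1
gripper_force: 0.0
shift [-0.1  0.4  0.3] turnz -0.4 rot [-180.     0.   -11.4] pos [ 488.2 -365.6  180.3] t 2.3 F [-0.5 -0.1  1. ]
```

View pics/w25.png

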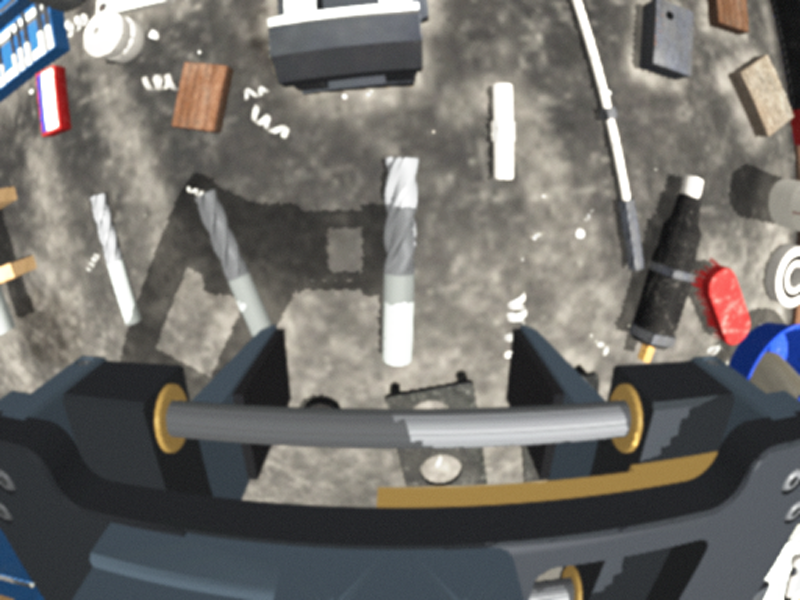

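Wrist view: the 25 mm mill's ends are at (402,157) and (398,365), between the jaws.

```bash
python3 -c "
from h import *
ends('w25.png',(402,157),(398,365),12.5)
ends('w25.png',(98,195),(133,323),8)
go(488.3,-366,12,-11)"
```

```text
[ 484.6 -366.9   12.5] len 171.5 yaw -12.12
[ 542.9 -113.     8. ] len 123.2 yaw -0.88
shift [  0.2   0.4 168.3] turnz -0.4 rot [-180.     0.   -11.4] pos [ 488.2 -365.6  180.3] t 2.3 F [-0.5 -0.1  1. ]
```

```bash
python3 -m crank '-1 -1 0.9 50 0 0 0.4;-1 0 0 50 0 0 0;-1 0 0 45 0 0 0;-1 0 0 22 0 0 0;-1 0 0 0 0 0 0;0.4 0 0 0 0 0 0;1 0 0 0 0 0 0;1 0 0 0 0 0 0;1 0 0 0 0 0 0;1 0 0 0 0 0 0' 45
```

```text
time_s: 3.55
ee_pos: [487.1, -366.6, 13.9]
ee_rot: [180.0, -0.0, -11.4]
force: [-0.3, -0.4, -0.6]
gripper_width: 44.1
gripper_force: 0.0
```

```bash
python3 -m crank '1 0 0 0 0 0 0;1 0 0 0 0 0 0;1 0 0 0 0 0 0;1 0 0 0 0 0 0;1 0 0 0 0 0 0'; python3 -m crank '1 0 0 -20 0 0 0;1 0 0 -50 0 0 -7;1 0 0 -50 0 0 -7;1 0 0 -40 0 0 0'; python3 -c "
from h import *
look('g25.png');go(596,175,170,2.6)"
```

```text
time_s: 4.18
ee_pos: [487.0, -366.6, 13.7]
ee_rot: [180.0, -0.0, -11.4]
force: [-0.1, 0.6, -0.4]
gripper_width: 0.5
gripper_force: 0.0
time_s: 4.68
ee_pos: [487.3, -366.8, 176.0]
ee_rot: [179.9, -0.1, 2.7]
force: [-0.0, -0.8, 0.4]
gripper_width: 0.6
gripper_force: 0.0
shift [ 131.1 -538.2   11.6] turnz 0.0 rot [179.6  -0.5   2.6] pos [ 489.7 -368.7  181.6] t 4.72 F [ 1.4 -1.3  3.3]
```

View pics/g25.png

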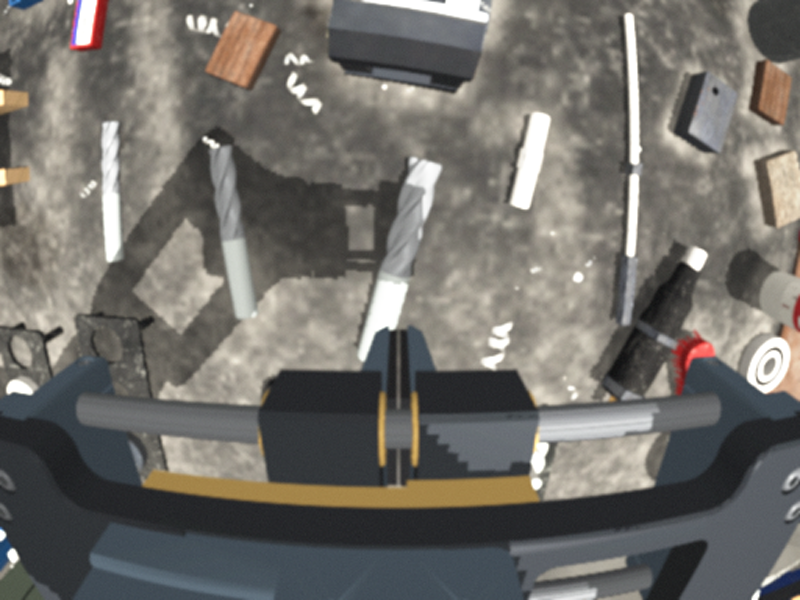

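The 25 mm mill is still on the bench, ends (424,160) and (368,358), and the jaws are shut empty. Checking where it is now.

```bash
python3 -c "
from h import *
ends('g25.png',(425,160),(368,359),12.5)
ends('g25.png',(110,122),(114,261),8)
ends('g25.png',(221,146),(245,318),10)
s=np.load('pics/g25.png.npy',allow_pickle=True).item()
print(wproj([488,-366,12],s)/.64, wproj(s['ee_pos'],s)/.64)
s,im=look('n.png');models.search_frame('mill_25_center','wrist')
for n in ['mill_25_center','mill_20_center','mill_16_center']: print(n,[(np.round(q['point']),q['p']) for q in models.search_frame(n,'wrist')][:2])
grab_frame('top');print([(np.round(q['point']),q['p']) for q in models.search_frame('mill_25_center','top')][:2])
print(env.state()['gripper_width'],env.state()['gripper_force'])
"
```

```text
[ 487.1 -365.2   12.5] len 168.1 yaw -12.92
[ 542.7 -112.     8. ] len 124.3 yaw -0.41
[ 506.3 -231.8   10. ] len 143.7 yaw 7.14
[396.06130606 262.92124434] [397.48088897 344.94977684]
mill_25_center [(array([ 501., -369.,   19.]), 0.9)]
mill_20_center [(array([ 514., -236.,   13.]), 0.79), (array([634.,   2.,  22.]), 0.55)]
mill_16_center [(array([ 545., -110.,   12.]), 0.59)]
[(array([ 486., -365.,   20.]), 0.98), (array([589., 318.,  43.]), 0.36)]
0.37988712989922463 0.0
```

```bash
python3 -c "
from h import *
im=grab_frame('top');cv2.imwrite('pics/t1.png',cv2.resize(im[120:300,250:470],None,fx=3,fy=3,interpolation=cv2.INTER_CUBIC))"
```

```text
(no output)
```

View pics/t1.png

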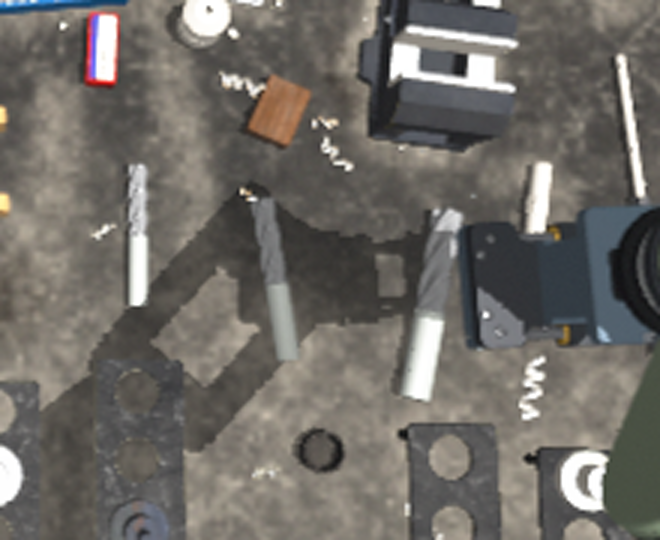

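The top crop shows the 25 mm mill unmoved, at about (432,305) in the crop. The shut jaws never touched it, so I'll go down again and look before closing.

```bash
python3 -m crank '-1 0 0 0 0 0 7.3;-1 0 0 0 0 0 7.3;-1 0 0 0 0 0 0;-1 0 0 0 0 0 0;-1 0 0 0 0 0 0;-1 0 0 40 0 0 0;-1 0 0 50 0 0 0;-1 0 0 50 0 0 0;-1 0 0 0 0 0 0'; python3 -c "
from h import *
s,im=look('d25.png');go(486.5,-366,13,-12);print(s['gripper_width'])
m=camera_model('top');print(-m['R'].T@m['t'])"
```

```text
time_s: 6.25
ee_pos: [484.4, -364.6, 30.1]
ee_rot: [-179.8, 0.5, -11.9]
force: [-0.9, 0.2, 0.5]
gripper_width: 87.5
gripper_force: 0.0
shift [-0.  -0.2 20. ] turnz 0.0 rot [-1.799e+02  1.000e-01 -1.200e+01] pos [ 486.5 -366.2   33. ] t 6.3 F [0.1 0.4 0.7]
87.49658919781014
[434.37626489   2.72062071 968.85362318]
```

View pics/d25.png

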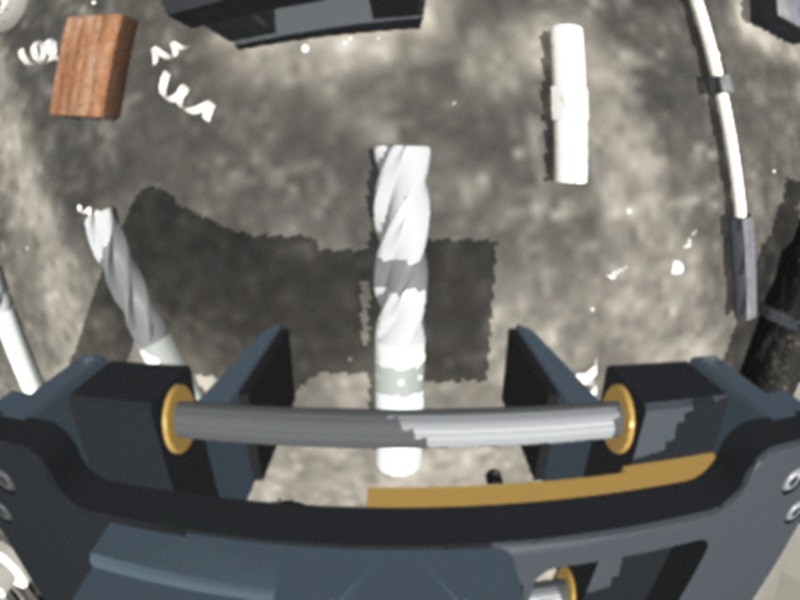

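The view from z=33 shows the mill centred between the open jaws (400,330). I'll lower and close, checking the width.

```bash
python3 -m crank '-1 0 0 10 0 0 0;-1 0 0 10 0 0 0;0 0 0 0 0 0 0;0.3 0 0 0 0 0 0;0.3 0 0 0 0 0 0;0.3 0 0 0 0 0 0;0.4 0 0 0 0 0 0;0.4 0 0 0 0 0 0' 40;python3 -c "
from h import *
print(env.state()['gripper_width'],env.state()['ee_pos'])"; python3 -m crank '0.6 0 0 0 0 0 0;0.6 0 0 0 0 0 0;0.6 0 0 0 0 0 0';  python3 -c "
from h import *
s,im=look('e25.png')
print(s['gripper_width'],s['gripper_force'],s['force'],s['ee_pos'])"
```

```text
time_s: 7.3
ee_pos: [487.0, -366.6, 13.7]
ee_rot: [180.0, -0.0, -12.0]
force: [1.5, -1.0, 0.1]
gripper_width: 33.9
gripper_force: 0.0
33.88285582251397 [ 487.03423793 -366.59379776   13.68778295]
time_s: 7.68
ee_pos: [487.0, -366.6, 13.7]
ee_rot: [180.0, -0.0, -12.0]
force: [0.4, 0.0, 0.2]
gripper_width: 18.3
gripper_force: 0.0
18.292788829589643 0.0 [0.36603333 0.01269525 0.16510572] [ 487.03785714 -366.62276638   13.6645808 ]
```

View pics/e25.png

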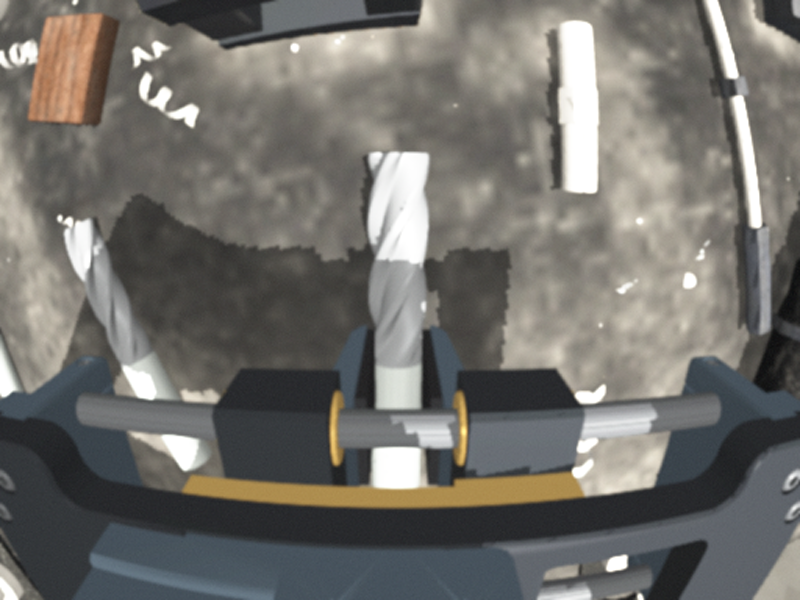

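The jaws are closed to 18 mm at TCP z=13.7 and straddle the mill (400,330) without touching it. The fingertip corners also project about 34 mm higher than the stated tip position. So the real fingertips sit well behind where the tool frame says, and they are passing above the mill. I'll open and go down carefully, watching the force.

```bash
python3 -m crank '-0.6 0 0 0 0 0 0;-0.6 0 0 0 0 0 0;-0.6 0 0 0 0 0 0;-0.6 0 0 0 0 0 0;-0.6 0 0 8 0 0 0;-0.6 0 0 8 0 0 0;-0.6 0 0 4 0 0 0;-0.6 0 0 0 0 0 0'; python3 -m crank '-0.6 0 0 3 0 0 0;-0.6 0 0 0 0 0 0'; python3 -m crank '-0.6 0 0 2 0 0 0;-0.6 0 0 0 0 0 0'
```

```text
time_s: 8.72
ee_pos: [486.7, -366.3, -7.0]
ee_rot: [-180.0, 0.1, -12.0]
force: [0.9, 0.8, 0.7]
gripper_width: 72.9
gripper_force: 0.0
time_s: 8.98
ee_pos: [487.0, -366.6, -9.4]
ee_rot: [-180.0, 0.0, -12.0]
force: [1.4, 0.0, 0.2]
gripper_width: 72.8
gripper_force: 0.0
time_s: 9.22
ee_pos: [487.0, -366.6, -11.4]
ee_rot: [180.0, 0.0, -12.0]
force: [-0.9, -0.2, 0.0]
gripper_width: 72.8
gripper_force: 0.0
```

That confirms it: the nominal tips would be 22 mm below the bench, with no force. Continuing down.

```bash
for i in 1 ; do python3 -m crank '-0.6 0 0 3 0 0 0;-0.6 0 0 0 0 0 0'; python3 -m crank '-0.6 0 0 3 0 0 0;-0.6 0 0 0 0 0 0'; python3 -m crank '-0.6 0 0 2 0 0 0;-0.6 0 0 0 0 0 0'; done | grep -E 'ee_pos|force'
```

```text
ee_pos: [486.8, -366.4, -14.6]
force: [0.5, 0.4, -0.1]
gripper_force: 0.0
ee_pos: [486.8, -366.4, -17.7]
force: [0.3, -0.4, 0.4]
gripper_force: 0.0
ee_pos: [486.9, -366.5, -19.5]
force: [0.0, -0.7, -1.1]
gripper_force: 0.0
```

```bash
python3 -m crank '0.2 0 0 0 0 0 0;0.4 0 0 0 0 0 0;1 0 0 0 0 0 0;1 0 0 0 0 0 0;1 0 0 0 0 0 0;1 0 0 0 0 0 0;1 0 0 0 0 0 0' 45
```

```text
time_s: 10.85
ee_pos: [487.0, -366.3, -19.4]
ee_rot: [-180.0, 0.0, -12.0]
force: [-0.3, 0.7, 0.6]
gripper_width: 24.2
gripper_force: 45.0
```

Gripped at 24 mm with 45 N. Lifting, and working out the way to the rack.

```bash
python3 -m crank '1 0 0 -20 0 0 0;1 0 0 -50 0 0 -5;1 0 0 -50 0 0 -5;1 0 0 -50 0 0 -4.6;1 0 0 0 0 0 0'; python3 -c "
from h import *
go(599,106,150,2.6)"
```

```text
time_s: 11.48
ee_pos: [488.8, -368.2, 154.0]
ee_rot: [179.7, -0.3, 2.6]
force: [0.4, 0.3, -5.6]
gripper_width: 24.0
gripper_force: 45.0
shift [ 131.6 -468.7    4. ] turnz 0.0 rot [179.7  -0.3   2.6] pos [ 488.8 -368.2  154. ] t 11.47 F [ 0.4  0.3 -5.6]
```

```bash
python3 -m crank '1 14.8 -52.2 0 0 0 0;1 14.8 -52.2 0 0 0 0;1 14.8 -52.2 0 0 0 0;1 14.8 -52.2 0 0 0 0;1 14.8 -52.2 0 0 0 0;1 14.8 -52.2 0 0 0 0;1 14.8 -52.2 0 0 0 0;1 14.8 -52.2 0 0 0 0;1 14.8 -52.2 0 0 0 0;1 0 0 0 0 0 0';python3 -m crank '1 0 0 0 0 0 0'; python3 -c "
from h import *
look('r.png');go(599,106,150,2.6)"
```

```text
time_s: 12.72
ee_pos: [597.3, 112.4, 146.7]
ee_rot: [-180.0, 0.3, 2.8]
force: [0.5, -1.3, -6.1]
gripper_width: 24.2
gripper_force: 45.0
time_s: 12.85
ee_pos: [596.8, 108.4, 147.7]
ee_rot: [179.9, 0.3, 2.6]
force: [0.0, -0.4, -6.5]
gripper_width: 24.1
gripper_force: 45.0
shift [ 1.8  1.9 -1.7] turnz -0.0 rot [179.9   0.3   2.6] pos [597.1 107.8 148.3] t 12.9 F [-0.3 -0.5 -6.2]
```

View pics/r.png

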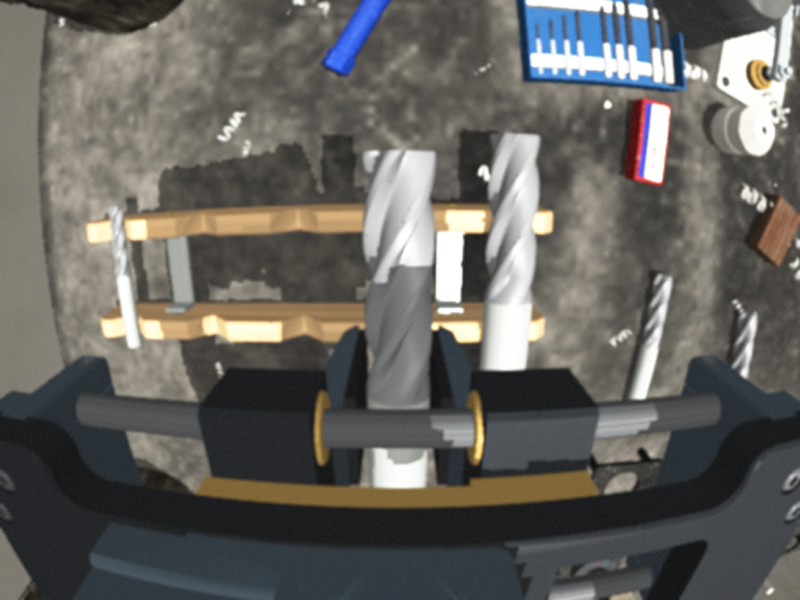

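Wrist view over the rack: the held 25 mm mill is at (400,300), the 32 mm mill runs (518,135)–(504,372), and the 12 mm runs (117,207)–(134,347). The far board's right end is at (552,217) and the near board's at (543,322).

```bash
python3 -c "
from h import *
ends('r.png',(117,207),(134,347),38.5)
ends('r.png',(518,135),(504,372),52.6)
s=np.load('pics/r.png.npy',allow_pickle=True).item()
for p in [(88,225),(552,217),(103,320),(543,321)]: print(np.round(wray(p[0]*.64,p[1]*.64,45,s),1))
ends('r.png',(403,150),(399,487),180)
A=wray(403*.64,150*.64,180,s);print(A,A-s['ee_pos'])
"
```

```text
[589.2 314.6  38.5] len 110.2 yaw 1.15
[618.1  34.8  52.6] len 159.2 yaw 2.67
[632.3 340.2  45. ]
[647.    8.9  45. ]
[557.6 335.9  45. ]
[574.6   5.8  45. ]
[611.6 107.9 180. ] len 138.1 yaw 2.23
[680.5637489  110.55047553 180.        ] [83.79858192  2.19998163 32.347793  ]
```

```bash
python3 -c "
from h import *
im=cv2.imread('pics/r.png');a=cv2.resize(im[190:360,80:240],None,fx=3.3,fy=3.3,interpolation=cv2.INTER_CUBIC);b=cv2.resize(im[190:360,470:560],None,fx=3,fy=3.3,interpolation=cv2.INTER_CUBIC)
cv2.imwrite('pics/rc.png',np.hstack([a,b]))"
```

```text
(no output)
```

View pics/rc.png

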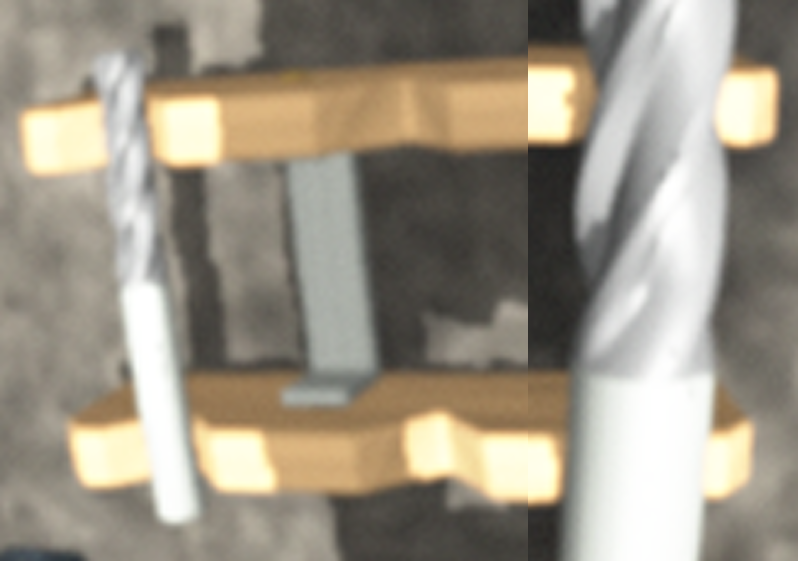

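The crop shows the true board tops: far ends at (87,232) and (553,222), near ends at (103,328) and (544,329).

```bash
python3 -c "
from h import *
s=np.load('pics/r.png.npy',allow_pickle=True).item()
Q=np.array([wray(p[0]*.64,p[1]*.64,45,s) for p in [(86.7,232.4),(553.3,222),(102.7,328),(544,328.8)]]);print(np.round(Q,1),Q.mean(0))
go(599,106,150,2.6)
"
```

```text
[[626.7 342.1  45. ]
 [643.8   7.6  45. ]
 [550.8 337.5  45. ]
 [568.9   4.1  45. ]] [597.54002094 172.81891224  45.        ]
shift [ 1.8  1.9 -1.7] turnz -0.0 rot [179.9   0.3   2.6] pos [597.1 107.8 148.3] t 12.9 F [-0.3 -0.5 -6.2]
```

```bash
python3 -m crank '1 2.6 4.2 0 0 0 0;1 0 0 40 0 0 0;1 0 0 40 0 0 0;1 0 0 30 0 0 0;1 0 0 14 0 0 0;1 0 0 0 0 0 0;1 0 0 0 0 0 0'; python3 -c "
from h import *
go(600,103.5,16,2.8)
"
```

```text
time_s: 13.78
ee_pos: [602.8, 104.6, 28.1]
ee_rot: [-180.0, -0.2, 2.6]
force: [-0.2, -0.5, -4.9]
gripper_width: 23.8
gripper_force: 45.0
shift [-2.8  1.  12.1] turnz -0.2 rot [-180.    -0.2    2.6] pos [602.8 104.6  28.1] t 13.78 F [-0.2 -0.5 -4.9]
```

```bash
python3 -m crank '1 -2.8 1 6 0 0 0;1 0 0 3 0 0 0;1 0 0 0 0 0 0';  python3 -m crank '1 0 0 2 0 0 0;1 0 0 0 0 0 0'
```

```text
time_s: 14.15
ee_pos: [598.5, 104.0, 18.0]
ee_rot: [-180.0, -0.0, 2.6]
force: [-0.5, 1.3, -3.7]
gripper_width: 24.2
gripper_force: 45.0
time_s: 14.4
ee_pos: [599.1, 104.8, 17.0]
ee_rot: [-179.9, -0.1, 2.6]
force: [-3.4, 4.7, 2.9]
gripper_width: 24.4
gripper_force: 45.0
```

```bash
python3 -m crank '0.35 0 0 0 0 0 0;0.1 0 0 0 0 0 0;0.1 0 0 0 0 0 0;0.1 0 0 0 0 0 0;0.1 0 0 -20 0 0 0;0.1 0 0 -50 0 0 0;-1 0 0 -50 0 0 0;-1 0 0 0 0 0 0;-1 0 0 0 0 0 0'; python3 -c "
from h import *
look('p25.png');go(507,-231,130,7.8)
"
```

```text
time_s: 15.52
ee_pos: [598.0, 103.4, 135.0]
ee_rot: [180.0, 0.1, 2.6]
force: [-0.1, -0.8, 0.3]
gripper_width: 68.2
gripper_force: 0.0
shift [-105.7  329.8    4.2] turnz -5.2 rot [180.    0.2   2.6] pos [597.6 103.3 134.2] t 15.57 F [ 0.2  0.2 -0.9]
```

View pics/p25.png

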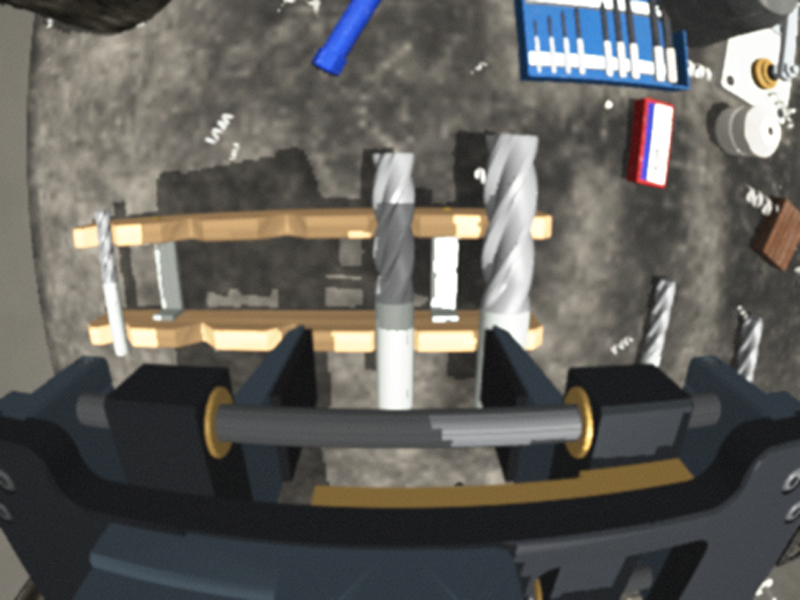

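The 25 mm mill lies in the right groove, back end at (396,152), across both boards. Next, the 20 mm mill.

```bash
python3 -m crank '-1 -17.6 55 0 0 0 0;-1 -17.6 55 0 0 0 0;-1 -17.6 55 0 0 0 0;-1 -17.6 55 0 0 0 0;-1 -17.6 55 0 0 0 0;-1 -17.6 55 0 0 0 0;-1 0 0 0 0 0 -5.2;-1 0 0 0 0 0 0;-1 0 0 0 0 0 0'; python3 -c "
from h import *
ends('p25.png',(396,153),(393,409),47.7)
s=np.load('pics/p25.png.npy',allow_pickle=True).item()
print(wray(396*.64,153*.64,47.7,s))
look('w20.png');go(507,-231,-21,7.8)
"
```

```text
time_s: 16.7
ee_pos: [507.9, -230.2, 134.7]
ee_rot: [-179.9, 0.1, 7.8]
force: [0.3, 0.8, 0.4]
gripper_width: 91.2
gripper_force: 0.0
[597.6 105.3  47.7] len 169.4 yaw 1.95
[682.27285438 108.18320679  47.7       ]
shift [ -1.2   0.8 155.9] turnz 0.0 rot [-1.8e+02  1.0e-01  7.8e+00] pos [ 508.1 -230.1  134.9] t 16.75 F [ 0.4 -0.1 -0.2]
```

View pics/w20.png

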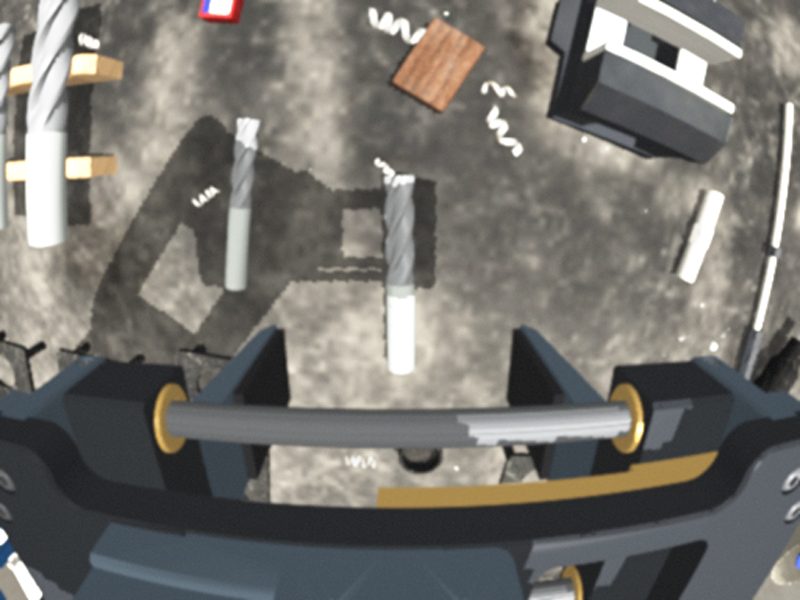

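The 20 mm mill's ends are at (400,175) and (401,373), centred between the jaws.

```bash
python3 -c "
from h import *
ends('w20.png',(400,175),(401,373),10)
ends('w20.png',(248,119),(235,290),8)
go(507,-231,-21,7.8)
"
```

```text
[ 505.4 -232.6   10. ] len 145.5 yaw 8.26
[ 542.8 -112.1    8. ] len 124.6 yaw 0.07
shift [ -1.2   0.8 155.9] turnz 0.0 rot [-1.8e+02  1.0e-01  7.8e+00] pos [ 508.1 -230.1  134.9] t 16.75 F [ 0.4 -0.1 -0.2]
```

```bash
python3 -m crank '-1 -0.8 1.5 50 0 0 -0.3;-1 0 0 50 0 0 0;-1 0 0 35 0 0 0;-0.6 0 0 15 0 0 0;-0.2 0 0 4 0 0 0;0.2 0 0 0 0 0 0;1 0 0 0 0 0 0;1 0 0 0 0 0 0;1 0 0 0 0 0 0;1 0 0 0 0 0 0'; python3 -m crank '1 0 0 0 0 0 0;1 0 0 0 0 0 0;1 0 0 0 0 0 0'
```

```text
time_s: 18.0
ee_pos: [507.7, -232.6, -18.2]
ee_rot: [180.0, -0.0, 8.1]
force: [0.2, 0.9, 0.2]
gripper_width: 24.1
gripper_force: 0.0
time_s: 18.38
ee_pos: [507.6, -232.4, -18.3]
ee_rot: [-180.0, 0.0, 8.1]
force: [0.3, 1.9, 1.6]
gripper_width: 19.4
gripper_force: 45.0
```

```bash
python3 -m crank '1 0 0 -20 0 0 0;1 0 0 -50 0 0 0;1 0 0 -50 0 0 5.4;1 0 0 -30 0 0 0;1 0 0 0 0 0 0;1 0 0 0 0 0 0'; python3 -c "
from h import *
go(597.4,175.2,130,2.7)"
```

```text
time_s: 19.12
ee_pos: [506.3, -231.9, 129.7]
ee_rot: [-179.9, 0.2, 2.7]
force: [0.6, 0.2, -2.8]
gripper_width: 19.2
gripper_force: 45.0
shift [ 1.103e+02 -4.023e+02 -3.000e-01] turnz 0.0 rot [-179.9    0.2    2.7] pos [ 506.3 -231.9  129.7] t 19.12 F [ 0.6  0.2 -2.8]
```

```bash
python3 -m crank '1 15.7 -57.5 0 0 0 0;1 15.7 -57.5 0 0 0 0;1 15.7 -57.5 0 0 0 0;1 15.7 -57.5 0 0 0 0;1 15.7 -57.5 0 0 0 0;1 15.7 -57.5 0 0 0 0;1 15.7 -57.5 0 0 0 0;1 0 0 0 0 0 0;1 0 0 30 0 0 0;1 0 0 30 0 0 0'; python3 -m crank '1 0 0 30 0 0 0;1 0 0 0 0 0 0;1 0 0 0 0 0 0'; python3 -c "
from h import *
go(597.4,175.2,16,2.7)"
```

```text
time_s: 20.38
ee_pos: [596.9, 173.7, 68.9]
ee_rot: [179.9, 0.2, 2.7]
force: [0.2, -0.8, -3.1]
gripper_width: 18.6
gripper_force: 45.0
time_s: 20.75
ee_pos: [598.5, 174.2, 41.7]
ee_rot: [180.0, 0.0, 2.7]
force: [1.0, 0.7, -1.8]
gripper_width: 19.3
gripper_force: 45.0
shift [-1.1 -1.  25.7] turnz -0.0 rot [180.    0.    2.7] pos [598.5 174.2  41.7] t 20.75 F [ 1.   0.7 -1.8]
```

```bash
python3 -m crank '1 -1 -1 14 0 0 0;1 0 0 7 0 0 0;1 0 0 2 0 0 0;1 0 0 0 0 0 0'; python3 -m crank '1 0 0 2 0 0 0;1 0 0 0 0 0 0'
```

```text
time_s: 21.25
ee_pos: [597.3, 175.8, 18.6]
ee_rot: [180.0, -0.0, 2.7]
force: [-0.5, 0.1, -2.9]
gripper_width: 19.2
gripper_force: 45.0
time_s: 21.5
ee_pos: [597.3, 175.8, 16.7]
ee_rot: [180.0, -0.0, 2.7]
force: [0.1, 0.4, -1.7]
gripper_width: 19.3
gripper_force: 45.0
```

Within about 1 mm of home, so I'll release, lift and look.

```bash
python3 -m crank '1 0 0 1 0 0 0;1 0 0 0 0 0 0;0.4 0 0 0 0 0 0;0.2 0 0 0 0 0 0;0.2 0 0 0 0 0 0;0.2 0 0 -20 0 0 0;0.2 0 0 -50 0 0 0;-1 0 0 -50 0 0 0;-1 0 0 0 0 0 0;-1 0 0 0 0 0 0'; python3 -c "
from h import *
look('p20.png');go(544,-111,130,0)
"
```

```text
time_s: 22.75
ee_pos: [596.8, 175.5, 135.2]
ee_rot: [180.0, 0.0, 2.7]
force: [-0.6, -1.4, 0.3]
gripper_width: 63.7
gripper_force: 0.0
shift [-65.8 283.6   4.4] turnz 2.7 rot [1.8e+02 1.0e-01 2.7e+00] pos [596.3 175.4 134.4] t 22.8 F [1.  0.  0.1]
```

View pics/p20.png

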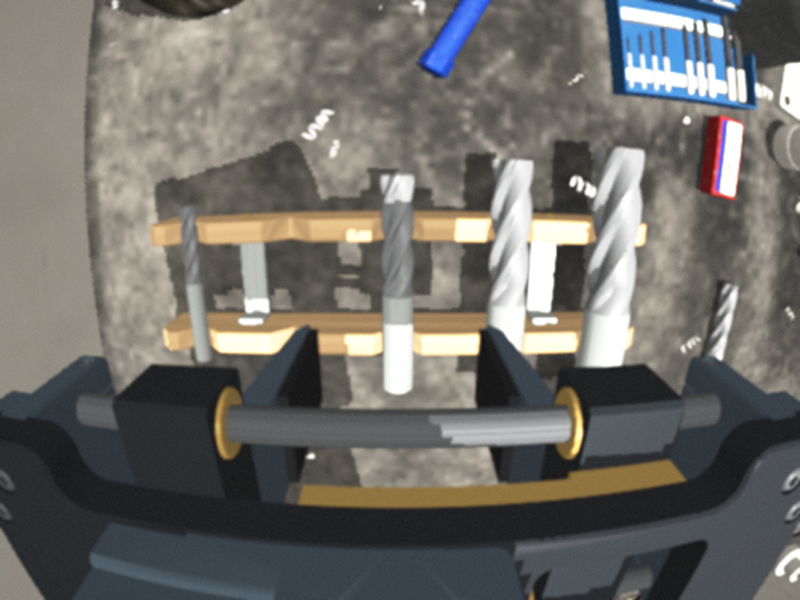

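The 20 mm mill lies in the middle groove, (397,174)–(398,392), beside the 25 mm. Now the 16 mm mill.

```bash
python3 -m crank '-1 -13.2 56.7 0 0 0 0;-1 -13.2 56.7 0 0 0 0;-1 -13.2 56.7 0 0 0 0;-1 -13.2 56.7 0 0 0 0;-1 -13.2 56.7 0 0 0 0;-1 0 0 0 0 0 2.7;-0.8 0 0 50 0 0 0;-0.8 0 0 40 0 0 0;-0.6 0 0 0 0 0 0;-0.6 0 0 0 0 0 0'; python3 -c "
from h import *
ends('p20.png',(397,175),(398,392),44)
s,im=look('w16.png');go(544,-111.5,-19.5,0)
"
```

```text
time_s: 24.05
ee_pos: [545.4, -110.7, 46.2]
ee_rot: [180.0, -0.0, 0.0]
force: [-0.1, 0.6, 0.6]
gripper_width: 73.1
gripper_force: 0.0
[595.6 175.3  44. ] len 144.7 yaw 3.06
shift [-1.9  0.7 66.4] turnz 0.0 rot [ 1.8e+02 -1.0e-01  0.0e+00] pos [ 545.9 -110.8   46.9] t 24.1 F [ 1.1 -0.3 -0.3]
```

View pics/w16.png

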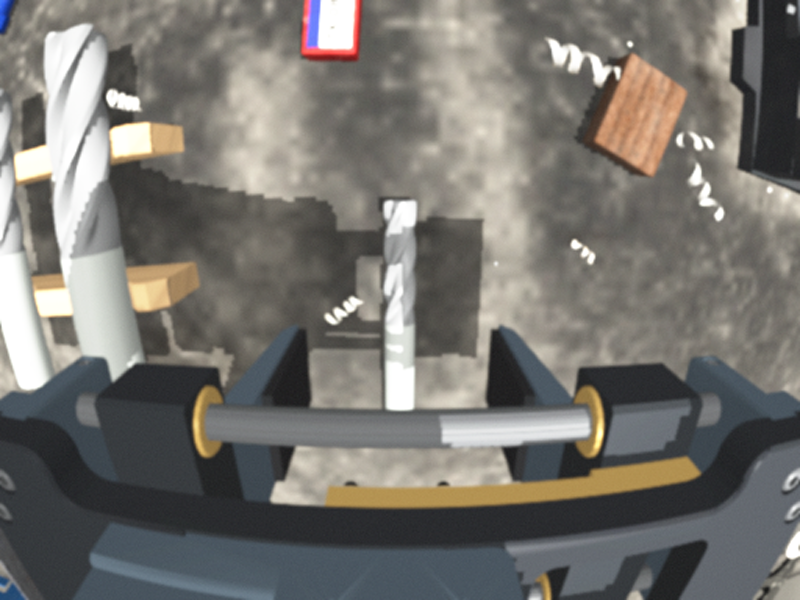

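The 16 mm mill is aligned between the jaws, back end at (400,201).

```bash
python3 -m crank '-0.6 -1.6 0.5 30 0 0 0;-0.6 0 0 26 0 0 0;-0.3 0 0 9 0 0 0;0 0 0 0 0 0 0;0.3 0 0 0 0 0 0;1 0 0 0 0 0 0;1 0 0 0 0 0 0;1 0 0 0 0 0 0;1 0 0 0 0 0 0;1 0 0 0 0 0 0'; python3 -c "
from h import *
s=np.load('pics/w16.png.npy',allow_pickle=True).item()
print(wray(400*.64,201*.64,12,s)-[61.5,0,0])"
```

```text
time_s: 25.35
ee_pos: [543.3, -111.2, -19.1]
ee_rot: [180.0, -0.0, 0.0]
force: [-0.4, -1.3, 2.2]
gripper_width: 15.2
gripper_force: 45.0
[ 544.31428081 -111.83479561   12.        ]
```

```bash
python3 -m crank '1 0 0 -20 0 0 0;1 0 0 -50 0 0 0;1 0 0 -50 0 0 -2.8;1 0 0 -30 0 0 0;1 0 0 0 0 0 0;1 0 0 0 0 0 0'; python3 -c "
from h import *
go(593.5,245.2,130,2.8)"
```

```text
time_s: 26.1
ee_pos: [541.9, -110.8, 128.9]
ee_rot: [-180.0, 0.2, 2.8]
force: [-0.3, 0.0, -1.8]
gripper_width: 15.1
gripper_force: 45.0
shift [  69.  -353.    -1.1] turnz 0.0 rot [-180.     0.2    2.8] pos [ 541.9 -110.8  128.9] t 26.1 F [-0.3  0.  -1.8]
```

```bash
python3 -m crank '1 11.4 -58.8 0 0 0 0;1 11.4 -58.8 0 0 0 0;1 11.4 -58.8 0 0 0 0;1 11.4 -58.8 0 0 0 0;1 11.4 -58.8 0 0 0 0;1 11.4 -58.8 0 0 0 0;1 0 0 0 0 0 0;1 0 0 30 0 0 0;1 0 0 30 0 0 0;1 0 0 30 0 0 0'; python3 -m crank '1 0 0 0 0 0 0;1 0 0 0 0 0 0'; python3 -c "
from h import *
go(593.5,245.2,14.5,2.8)"
```

```text
time_s: 27.35
ee_pos: [592.7, 243.0, 37.7]
ee_rot: [179.9, 0.2, 2.8]
force: [-0.8, -0.9, -1.2]
gripper_width: 15.0
gripper_force: 45.0
time_s: 27.6
ee_pos: [594.4, 244.2, 40.8]
ee_rot: [180.0, -0.0, 2.8]
force: [-0.1, -0.4, -2.2]
gripper_width: 15.3
gripper_force: 45.0
shift [-0.9 -1.1 26.3] turnz -0.0 rot [180.   -0.    2.8] pos [594.4 244.2  40.8] t 27.6 F [-0.1 -0.4 -2.2]
```

```bash
python3 -m crank '1 -0.9 -1 14 0 0 0;1 0 0 8 0 0 0;1 0 0 2 0 0 0;1 0 0 0 0 0 0'; python3 -m crank '1 0 0 2 0 0 0;1 0 0 0 0 0 0'
```

```text
time_s: 28.1
ee_pos: [593.2, 245.6, 16.5]
ee_rot: [180.0, 0.0, 2.8]
force: [-0.3, -0.1, -0.9]
gripper_width: 14.6
gripper_force: 45.0
time_s: 28.35
ee_pos: [593.2, 245.6, 14.7]
ee_rot: [180.0, -0.0, 2.8]
force: [0.2, -0.1, -1.6]
gripper_width: 15.3
gripper_force: 45.0
```

```bash
python3 -m crank '0.4 0 0 0 0 0 0;0.3 0 0 0 0 0 0;0.3 0 0 0 0 0 0;0.3 0 0 -20 0 0 0;0.3 0 0 -50 0 0 0;0.3 0 0 -50 0 0 0;-1 -30 40 -50 0 0 0;-1 -30 40 -30 0 0 0;-1 0 0 0 0 0 0;-1 0 0 0 0 0 0'; python3 -m crank '-1 0 0 0 0 0 0;-1 0 0 0 0 0 0'; python3 -c "
from h import *
look('fin.png')"
```

```text
time_s: 29.6
ee_pos: [540.5, 167.8, 208.6]
ee_rot: [-180.0, -0.0, 2.8]
force: [-0.2, -0.1, -0.0]
gripper_width: 68.8
gripper_force: 0.0
time_s: 29.85
ee_pos: [540.5, 168.2, 207.5]
ee_rot: [180.0, 0.1, 2.9]
force: [0.7, -0.6, -0.5]
gripper_width: 89.0
gripper_force: 0.0
```

View pics/fin.png

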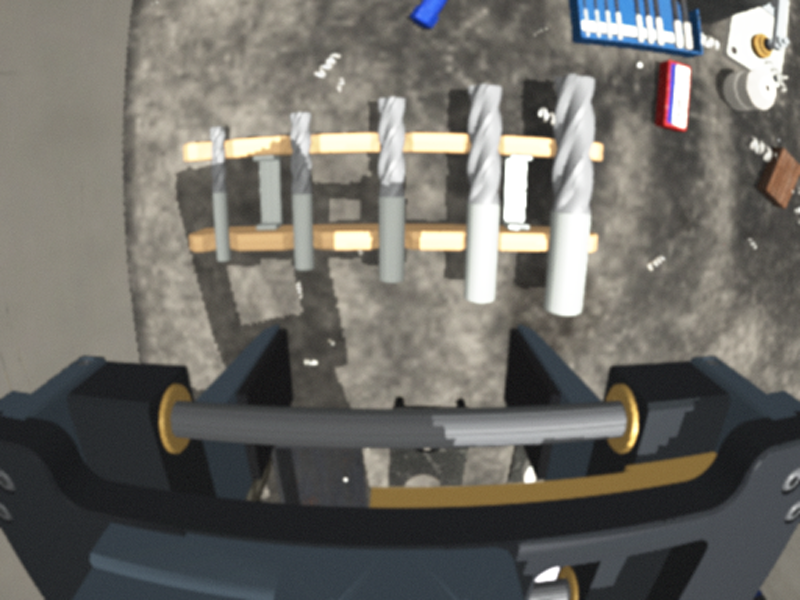

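All five lie in order of thickness with flutes to the back. The mill ends are at (219,127)/(223,262), (300,112)/(304,270), (392,97)/(391,281), (487,84)/(481,301) and (577,75)/(565,313). Last, a centring check.

```bash
python3 -c "
from h import *
for a,b,d in [((219,127),(223,261),12),((300,112),(304,270),16),((392,97),(391,281),20),((487,84),(481,301),25),((577,75),(565,313),32)]: ends('fin.png',a,b,30+.707*d+d/4)
s=np.load('pics/fin.png.npy',allow_pickle=True).item()
for p in [(184,152),(602,151),(190,242),(596,243)]: print(np.round(wray(p[0]*.64,p[1]*.64,45,s),1))"
```

```text
[590.4 313.2  41.5] len 109.4 yaw 1.55
[593.5 244.6  45.3] len 123.5 yaw 2.75
[597.5 175.5  49.1] len 140.7 yaw 2.54
[599.3 105.3  53.9] len 166.7 yaw 2.91
[604.7  36.7  60.6] len 187.0 yaw 3.06
[625.8 344.   45. ]
[643.1   9.7  45. ]
[551.7 339.8  45. ]
[567.7   6.3  45. ]
```

Everything is centred within about 1–2 mm on a straight row, so I'm handing in.

```bash
python3 -c "
from h import *
print(env.job_done())"
```

```text
the job is handed in; nothing more can be done
None
```

The three end mills lie in their grooves in order (12, 16, 20, 25, 32 mm from left to right), cutting ends to the back and centred to about 1–2 mm by the last wrist picture, handed in at about 30 s; the first grasp of the 25 mm mill closed on air because the fingertips sit about 34 mm further back than specified, so I gripped lower.

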